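# Slide the brass nut driver into the time lock

### The arm

A 6-joint arm with a two-finger parallel gripper is mounted at the origin on the work surface. World frame = base frame: x ahead of the robot, y to its left, z up, the work surface at z = 0. Lengths are in m, angles in degrees, forces in N, time in s.
With the tool pointing down it reaches from about 0.375 to 0.825 m from the base axis. Payload 5.5 kg.
Tool frame: the origin (TCP) lies midway between the tips of the shut fingers; the grasp point (between the pads) lies behind it (bot.hold_point_z is the z of the grasp point in the tool frame, in m); z points along the fingers, y is the line along which they close (so a half turn about z gives the same grasp; the last joint's range is limited). The gripper opens to 85 mm and grips with 20 to 120 N. Pads are 22 mm wide; open, the fingers measure 114 mm over their backs; the gripper's body (76 mm by 85 mm) begins 54 mm behind the grasp point. The pads swing forward as they close: fully open they stand 13 mm farther back than shut.
Start: joints at [-63.312, 17.962, -2.699, 69.339, 0, 90], TCP at [0.269, -0.536, 0.231] pointing down, gripper open.
Joint ranges: [-152.73, 152.73], [-39.44, 99.34], [-58.76, 71.6], [-118.89, 123.64], [-81.53, 83.1], [-180, 180]. Speed limits (degrees/s): [136.94, 136.94, 172.46, 180, 180, 180].

### API

Orientations are given as [roll, pitch, yaw] about the fixed x, y, z axes, in that order (R = Rz(yaw) Ry(pitch) Rx(roll)).
In Python, from station import bot gives the robot as it stands.
- The arm moves only by the tool play_rows, never from a script. Its argument "increments" is a list that holds one entry, the list of rows, each a list of 7 numbers: the opening, from -1 (shut) to 1 (fully open), so that 0 is half open, then the shift along the tool's x, y, z in mm, then the turn, a rotation vector about the tool's x, y, z in rad. In form: [[[grip, tx, ty, tz, wx, wy, wz], ...]]. A call has 1 to 20 rows; each row is the pose to reach, as a shift and turn from the pose commanded when the call began, along the tool's axes at that moment; what a row does not reach only later rows make up. A row lasts 1/12 s, in which the tool goes at most 41.7 mm and 7.16 degrees, less where a joint would pass 70% of its speed; a pose out of reach is approached as far as the arm can. A call with a gripper value outside its range is refused whole. The fingers move at their own pace and stop on an object; "grip_force" is the grip in N (left out, the last holds). Time passes only in rows, so rows that repeat a pose let the fingers close. It gives the time, the measured TCP pose, the force, the opening and the grip force at its end, in the units of the state.
- bot.state(): the state, without advancing time (a new reading comes with each control period).
- bot.get_image(name): name is "scene" or "top" or "wrist"; returns the picture (420x560x3 uint8, red, green, blue); there is no depth.
- bot.camera_info(name): a dict with "fx", "fy", "cx", "cy" (pixels), "view" (4x4, takes a point from world to camera coordinates). Camera axes: x right, y down, z forward; pixel columns grow to the right and rows downward; lengths in m; the calibration is good to about 2 mm. A picture is of the moment at which its call begins: read the wrist's pose just before it. camera_info takes no time and is no camera call; for the wrist camera it gives the pose at the moment of the call.
- bot.finish_job(): hands the job in; it is judged then, once.
Trained networks look in the newest picture that a camera, given by its name, has taken for a name from the list of things; names that differ only in an ending like _2 or _b are one class to them, and where a whole thing is asked for, a point or a joint stands for the part that bears it (a point fixed in the world has none). Each returns a list of dicts, best first, with "confidence" (0 to 1); they miss things now and then, are a little off and sometimes report something else, mostly with a low value. They report only what shows in the picture. A call takes as long as a camera call. They do not tell look-alikes from the thing itself.
- bot.cut_out(thing, camera): "pixels" (420x560 bool, what is visible of it) and "bbox" ([centre column, centre row, width, height] in pixels, round what is visible of it).
The state is a dict: "t": time; "joint_positions": joint angles; "qd": joint speeds; "joint_efforts": joint torques, N m; "position": TCP position; "tcp_rot": TCP orientation; "force": force on the tool from outside, world axes, zero at the start; "wrist_torque": the same for the moment, N m; "width": finger opening in m; "grasp_force": force on a finger pad.
Only numpy, scipy, OpenCV 4.12 (cv2) and the standard library are available. Lean on these libraries where they do the work, as an engineer would, in place of code of your own. Each camera call takes 0.05 s, during which the arm holds its last target. There are 200 camera calls.

### The job

Take the all-brass hex nut driver out of the wooden stand and set its tip down on the bare lid of the green time lock casing, about five centimetres from the middle of the round hole. Then slide the tip along the lid until it is over the hole and drops in, and leave the driver standing upright there by itself, fully home with its collar on the lid. Leave the blue-handled driver in its stand.

Things in the scene. Friction and masses are not known exactly. Their poses are not given: they have to be found in the camera images.
- brass_driver: All-brass hex nut driver, the one to use; stands upright, tip down, in one of the stand's two wells. Origin: centre of the tip (rod's lower end), z up the rod. Heights above the tip: rod 16 mm in diameter 0-35 mm, round collar 56 mm in diameter 35-41 mm, hexagonal grip 30 mm across flats 41-121 mm. Two flats face +x and -x, the rest every 60 degrees. 0.15 to 0.31 kg.
- steel_driver: The driver to leave alone: same shape and size, but a blue grip and a steel collar and rod; in the stand's other well, 130 mm from the brass one, its top 131 mm above the table: carry the brass one above or round it. Origin and axes as for the brass one.
- time_lock: Green steel casing, fixed: 160 mm along x, 180 along y, 60 high, flat lid. Origin at the centre of its underside, z up. Lid has one round brass-rimmed hole, and three white brass-rimmed dials, flush, in a row near its +x edge (x = 52 mm). From the hole towards +y the lid is bare: at x = -25 mm, from y = -15 to +85 mm.
- lock_hole (a point): Centre of the hole's mouth, level with the lid (60 mm above the table), at x = -25, y = -40 mm of the casing; axes as the casing's. The hole is 40 mm in diameter, 45 mm deep: the driver's rod has 12 mm to spare all round and its collar comes to rest on the lid.
- stand: Dark wooden block, fixed: 70 mm along x, 220 along y, 45 high; origin at the centre of its underside. Two wells at y = -65 and +65 mm, 23 mm in diameter, 40 mm deep. A driver's collar rests on the block's top (tip 10 mm above the table), so raise it 36 mm or more to free it.
Not all that is in view belongs to the job. There is more than one size of the time_lock; the job needs the larger.

How it is judged:
By the outcome, as a careful person would: the job done as asked, in the order asked, and still so for the second after the job is handed in, with the robot touching nothing.
It also fails if it takes over 40 s, if anything falls off the work surface, if the arm or the gripper's body presses on something with over 40 N, if the wrist force passes 120 N, or if a joint passes its speed limit or range.

## Working session

There is one attempt and no reset: what is moved stays moved. The work goes in short steps, Python scripts to look and compute and a tool call to move; the robot and the scene stay as the last step left them, time stands still between calls to the robot, and variables do not carry over. Pictures are saved under pics/ and viewed, at most 10 in all, crops included, and the job is handed in when it is done.

Besides the shell and the picture viewer there is one more tool, called after "Call:" by a JSON object that holds its "op" and its "data". play_rows: Moves the arm, as the interface text tells. Its arguments: {"type":"object","properties":{"increments":{"type":"array","items":{"type":"array","items":{"type":"array","items":{"type":"number"}}}},"grip_force":{"type":"number"}},"required":["increments"]}

```bash
mkdir -p pics; ls; cat > h.py <<'E'
import numpy as np, cv2
from station import bot
def snap(c,fn):
    im=bot.get_image(c); cv2.imwrite('pics/'+fn,im[:,:,::-1]); return im
def ray(c,u,v,z,ci=None):
    ci=ci or bot.camera_info(c); V=np.array(ci['view']); R=V[:3,:3]; o=-R.T@V[:3,3]
    d=R.T@np.array([(u-ci['cx'])/ci['fx'],(v-ci['cy'])/ci['fy'],1.])
    return o+d*(z-o[2])/d[2]
E
python3 - <<'E'
from h import *
s=bot.state(); print(s['position'],s['tcp_rot'],s['t'],bot.hold_point_z,s['width'])
a=snap('top','top.png'); 
for n in ['brass_driver','steel_driver','time_lock','stand','lock_hole']:
    for d in bot.cut_out(n,'top'): print(n,round(d['confidence'],2),np.round(d['bbox']), ray('top',d['bbox'][0],d['bbox'][1],0.05).round(3))
b=snap('scene','scene.png')
print(bot.camera_info('top'))
E
```

```text
pics
[ 0.26923897 -0.53556724  0.23044608] [-1.79904771e+02 -4.52610895e-04  2.66892243e+01] 0.0 -0.0187 0.08534524261007857
brass_driver 0.97 [410. 229.  26.  20.] [ 0.474 -0.359  0.05 ]
steel_driver 0.71 [347. 231.  18.  21.] [ 0.472 -0.217  0.05 ]
time_lock 0.87 [268. 196.  74.  66.] [ 0.558 -0.035  0.05 ]
time_lock 0.75 [164. 205.  98.  91.] [0.539 0.207 0.05 ]
stand 0.67 [378. 231.  97.  30.] [ 0.47  -0.287  0.05 ]
stand 0.29 [162. 205.  99.  88.] [0.54  0.211 0.05 ]
lock_hole 0.82 [160. 206.  99.  88.] [0.538 0.215 0.05 ]
lock_hole 0.61 [269. 197.  75.  70.] [ 0.555 -0.037  0.05 ]
{'fx': 518.4527384994354, 'fy': 518.4527384994354, 'cx': 272.2359145111138, 'cy': 207.86171605388643, 'view': array([[-0.0154927 , -0.99973142, -0.01723553, -0.0359796 ],
       [-0.98958199,  0.01779845, -0.14286604,  0.53098347],
       [ 0.14313443,  0.01484259, -0.98959195,  1.17404659],
       [ 0.        ,  0.        ,  0.        ,  1.        ]])}
```

View pics/top.png

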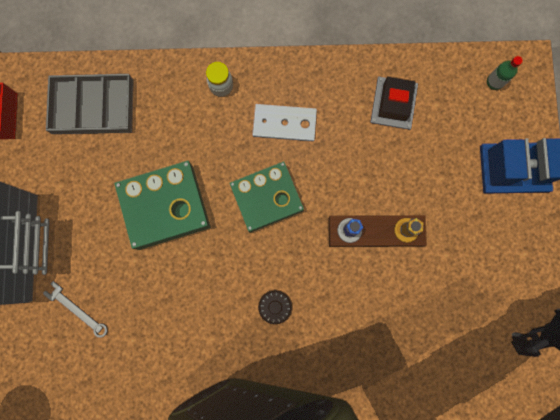

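View pics/scene.png

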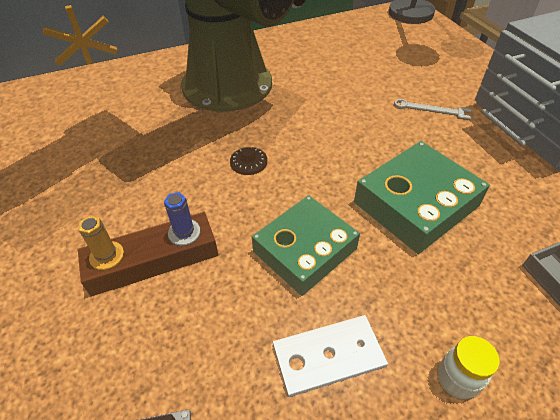

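Top view: the brass driver is at (410,229), the steel one at (350,230). The larger lock is at (163,205), with its hole at (180,209) and dials at (133,188), (154,182) and (175,176). The small lock, between it and the stand, is the look-alike.

```bash
python3 - <<'E'
from h import *
im=cv2.imread('pics/top.png'); hsv=cv2.cvtColor(im,cv2.COLOR_BGR2HSV)
x0,y0,x1,y1=165,195,195,223
m=cv2.inRange(hsv[y0:y1,x0:x1],(15,90,60),(38,255,255))
c=max(cv2.findContours(m,0,1)[0],key=cv2.contourArea); e=cv2.fitEllipse(c); print(e)
H=ray('top',e[0][0]+x0,e[0][1]+y0,.06); print('hole',H)
P=[]
for u,v in [(133,188),(154,182),(175,176)]:
    r=hsv[v-9:v+10,u-9:u+10]; k=cv2.inRange(r,(0,0,150),(180,70,255)); q=cv2.moments(k,True)
    P.append(ray('top',u-9+q['m10']/q['m00'],v-9+q['m01']/q['m00'],.06)); print(P[-1],q['m00'])
d=P[0]-P[2]; print('y-axis dir, yaw',np.degrees(np.arctan2(d[1],d[0]))-90)
ps=ray('top',415.5,226.5,.131); ss=ray('top',354,226.5,.131); print(ps,ss, np.linalg.norm(ps-ss))
for t in [(406,230.5),(350,231)]: print(ray('top',*t,.051))
g=cv2.inRange(hsv[140:260,100:220],(50,90,30),(90,255,255))
c=max(cv2.findContours(g,0,1)[0],key=cv2.contourArea); print(cv2.minAreaRect(c))
# casing centre from the middle dial & hole
yaw=np.arctan2(d[1],d[0])-np.pi/2; R=np.array([[np.cos(yaw),-np.sin(yaw)],[np.sin(yaw),np.cos(yaw)]])
print('hole->dial mid in casing axes', R.T@(P[1]-H)[:2])
# stand mask
h2=hsv[205:255,320:435]; w=cv2.inRange(h2,(0,60,20),(12,255,110)); 
c=max(cv2.findContours(w,0,1)[0],key=cv2.contourArea); b=cv2.minAreaRect(c); print(b)
B=cv2.boxPoints(b)+[320,205]; print([ray('top',*p,.045)[:2].round(3) for p in B])
for z,im2 in [(1,im)]:
    cv2.imwrite('pics/crop.png',cv2.resize(im[200:260,320:440],None,fx=6,fy=6,interpolation=2))
E
```

```text
((14.437426567077637, 13.606731414794922), (20.824604034423828, 21.4683895111084), 52.141212463378906)
hole [0.52920702 0.16835443 0.06      ]
[0.57829902 0.27651317 0.06      ] 134.0
[0.59210401 0.22819851 0.06      ] 134.0
[0.60594293 0.18004333 0.06      ] 134.0
y-axis dir, yaw 15.9899156035966
[ 0.47113835 -0.35142622  0.131     ] [ 0.47341052 -0.2205131   0.131     ] 0.13093282981342175
[ 0.47059208 -0.35017127  0.051     ]
[ 0.47164254 -0.22238433  0.051     ]
((60.27040100097656, 64.34230041503906), (66.99170684814453, 78.38899230957031), 73.1416015625)
hole->dial mid in casing axes [0.07694866 0.04020261]
((56.99999237060547, 25.499996185302734), (95.99998474121094, 30.999996185302734), -0.0)
[array([ 0.439, -0.174]), array([ 0.51 , -0.176]), array([ 0.506, -0.397]), array([ 0.435, -0.393])]
```

View pics/crop.png

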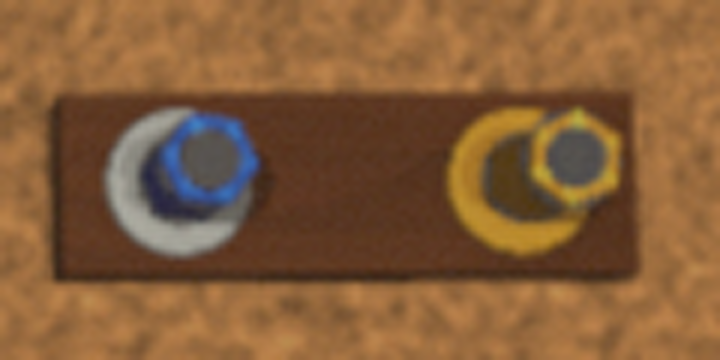

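Call:
{"op": "play_rows", "data": {"increments": [[[1, 40, -11, 5, 0, 0, 0.07], [1, 75, -21, 10, 0, 0, 0.14], [1, 110, -31, 15, 0, 0, 0.2], [1, 145, -41, 20, 0, 0, 0.27], [1, 180, -51, 25, 0, 0, 0.33], [1, 215, -61, 28, 0, 0, 0.4], [1, 240, -68, 30, 0, 0, 0.44], [1, 257, -72, 30, 0, 0, 0.466], [1, 263, -74, 30, 0, 0, 0.466], [1, 263, -74, 30, 0, 0, 0.466], [1, 263, -74, 30, 0, 0, 0.466]]]}}

```text
t: 1.27
position: [0.4708, -0.3522, 0.2013]
tcp_rot: [180.0, 0.0, 0.0]
force: [0.0, -0.3, -0.0]
width: 0.0853
grasp_force: 0.0
```

```bash
python3 - <<'E'
from h import *
s=bot.state(); print(s['position'],s['tcp_rot'],s['t'],s['qd'])
ci=bot.camera_info('wrist'); V=np.array(ci['view']); print(-V[:3,:3].T@V[:3,3],ci['fx']); print(V[:3,:3])
def px(p): q=V[:3,:3]@p+V[:3,3]; return q[0]/q[2]*ci['fx']+ci['cx'],q[1]/q[2]*ci['fy']+ci['cy']
snap('wrist','w1.png'); print(px([.471,-.351,.131]),px([.471,-.351,.051]))
E
```

```text
[ 0.47081786 -0.35217375  0.20129964] [1.79976332e+02 3.04196413e-02 3.63218238e-02] 1.2667 [-1.46040185 -0.17574404 -0.15351625  0.0878397  -0.10672642  0.27540171]
[ 0.5448426  -0.35237242  0.34569638] 301.5188336406136
[[-1.34671658e-04 -9.99999930e-01 -3.49010327e-04]
 [-9.57574637e-01  2.83784920e-05  2.88185380e-01]
 [-2.88185350e-01  3.73013841e-04 -9.57574574e-01]]
(np.float64(273.9747516567714), np.float64(222.90398818898993)) (np.float64(274.4344500345826), np.float64(197.03284773950233))
```

View pics/w1.png

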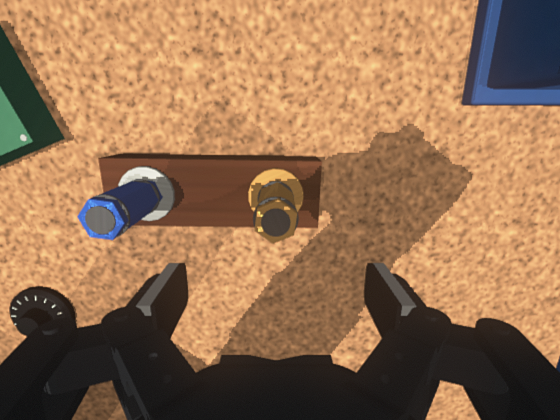

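Wrist view: the brass top is at (275,222), as predicted, and centred between the fingers. I'll zoom in to get the hex angle.

```bash
python3 - <<'E'
import cv2,numpy as np
im=cv2.imread('pics/w1.png')[160:255,230:325]; g=np.uint8(255*(im/255.)**.6)
cv2.imwrite('pics/w1c.png',cv2.resize(g,None,fx=6,fy=6,interpolation=2))
E
```

```text
(no output)
```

View pics/w1c.png

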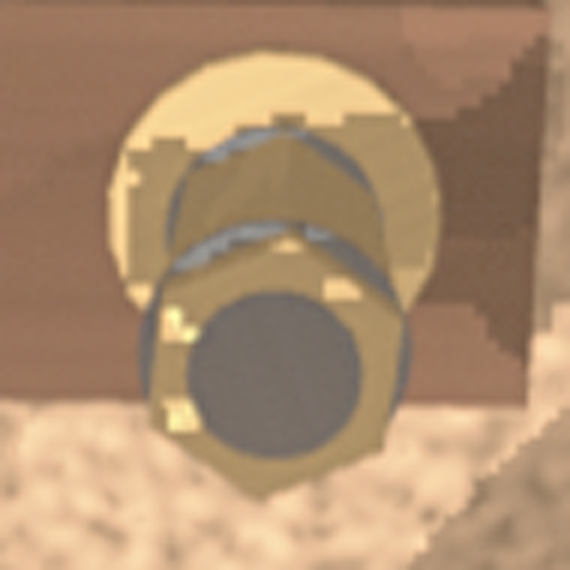

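Call:
{"op": "play_rows", "data": {"increments": [[[1, 1, 0, 25, 0, 0, 0.06], [1, 1, 0, 55, 0, 0, 0.1], [1, 1, 0, 85, 0, 0, 0.1], [1, 1, 0, 105, 0, 0, 0.1], [1, 1, 0, 117, 0, 0, 0.1], [1, 1, 0, 120, 0, 0, 0.1], [1, 1, 0, 120, 0, 0, 0.1], [-1, 1, 0, 120, 0, 0, 0.1], [-1, 1, 0, 120, 0, 0, 0.1], [-1, 1, 0, 120, 0, 0, 0.1], [-1, 1, 0, 120, 0, 0, 0.1], [-1, 1, 0, 120, 0, 0, 0.1], [-1, 1, 0, 120, 0, 0, 0.1], [-1, 1, 0, 120, 0, 0, 0.1], [-1, 1, 0, 120, 0, 0, 0.1], [-1, 1, 0, 120, 0, 0, 0.1]]], "grip_force": 60}}

```text
t: 2.65
position: [0.4728, -0.3522, 0.0823]
tcp_rot: [179.9, -0.1, -5.7]
force: [-0.8, 1.2, 7.0]
width: 0.0287
grasp_force: 60.0
```

Call:
{"op": "play_rows", "data": {"increments": [[[-1, 0, 0, -8, 0, 0, 0], [-1, 0, 0, -20, 0, 0, 0], [-1, 0, 0, -40, 0, 0, 0], [-1, 0, 0, -65, 0, 0, 0], [-1, 0, 0, -95, 0, 0, 0], [-1, 0, 0, -125, 0, 0, 0], [-1, 0, 0, -145, 0, 0, 0], [-1, 0, 0, -150, 0, 0, 0], [-1, 0, 0, -150, 0, 0, 0], [-1, 0, 0, -150, 0, 0, 0]]]}}

```text
t: 3.48
position: [0.4717, -0.3515, 0.2301]
tcp_rot: [-180.0, 0.1, -5.7]
force: [0.1, -0.8, -2.9]
width: 0.0295
grasp_force: 59.5
```

```bash
python3 - <<'E'
from h import *
s=bot.state(); print(s['position'],s['tcp_rot'],s['t'],s['width'],s['force'],s['wrist_torque'])
snap('scene','s2.png')
E
```

```text
[ 0.47173782 -0.35145126  0.23013166] [-1.79956982e+02  7.29605108e-02 -5.73829268e+00] 3.4833 0.029537550309547675 [ 0.11867988 -0.8335864  -2.85455523] [0.00502457 0.01435284 0.01929298]
```

View pics/s2.png

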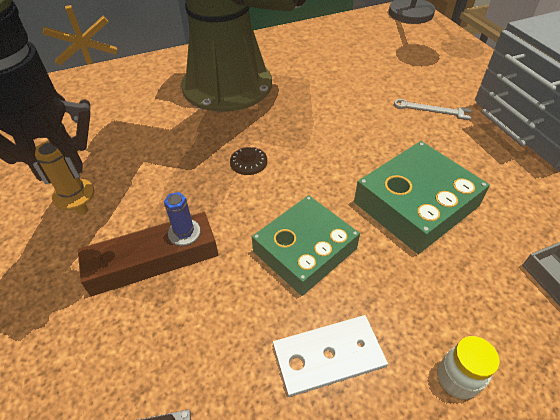

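```bash
python3 - <<'E'
from h import *
ci=bot.camera_info('scene'); V=np.array(ci['view'])
def px(p): q=V[:3,:3]@p+V[:3,3]; return np.round([q[0]/q[2]*ci['fx']+ci['cx'],q[1]/q[2]*ci['fy']+ci['cy']],1)
for z in (.158,.193,.199,.279): print(z,px([.4718,-.3515,z]),px([.4718,-.3415,z]),px([.4818,-.3515,z]))
im=cv2.imread('pics/s2.png')[120:230,10:130]; cv2.imwrite('pics/s2c.png',cv2.resize(im,None,fx=5,fy=5,interpolation=2))
E
```

```text
0.158 [ 82.  211.2] [ 89.1 209.2] [ 82.7 216.1]
0.193 [ 72.9 194.9] [ 80.4 192.9] [ 73.5 199.9]
0.199 [ 71.3 192. ] [ 78.8 189.9] [ 71.9 196.9]
0.279 [ 46.9 147.9] [ 55.3 145.8] [ 47.2 152.9]
```

View pics/s2c.png

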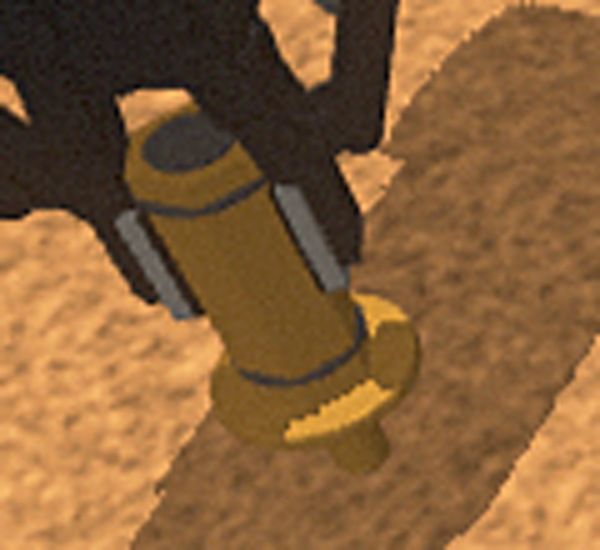

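The driver is held upright: its tip shows at (83,211), as predicted. I'll carry it high over the steel driver to the landing point.

Call:
{"op": "play_rows", "data": {"increments": [[[-1, 0, -8, 0, 0, 0, 0], [-1, -1, -25, 0, 0, 0, 0], [-1, -1, -50, 0, 0, 0, 0], [-1, -2, -80, 0, 0, 0, 0], [-1, -3, -115, 0, 0, 0, 0], [-1, -3, -150, 0, 0, 0, 0], [-1, -4, -185, 0, 0, 0, 0], [-1, -5, -220, 0, 0, 0, 0], [-1, -6, -255, 0, 0, 0, 0], [-1, -7, -290, 0, 0, 0, 0], [-1, -7, -325, 0, 0, 0, 0], [-1, -8, -360, 0, 0, 0, 0], [-1, -9, -395, 0, 0, 0, 0], [-1, -10, -430, 0, 0, 0, 0], [-1, -11, -465, 0, 0, 0, 0], [-1, -11, -500, 0, 0, 0, 0], [-1, -12, -530, 0, 0, 0, 0], [-1, -13, -553, 0, 0, 0, 0], [-1, -13, -566, 0, 0, 0, 0], [-1, -13, -569, 0, 0, 0, 0]]]}}

```text
t: 5.2
position: [0.5044, -0.0096, 0.2313]
tcp_rot: [-177.9, 0.1, -2.4]
force: [-0.5, 0.2, -1.9]
width: 0.0292
grasp_force: 59.8
```

Call:
{"op": "play_rows", "data": {"increments": [[[-1, 0, 0, 8, 0, 0, 0], [-1, 0, 0, 20, 0, 0, 0], [-1, 0, 0, 40, 0, 0, 0], [-1, 0, 0, 60, 0, 0, 0], [-1, 0, 0, 74, 0, 0, 0], [-1, 0, 0, 80, 0, 0, 0], [-1, 0, 0, 80, 0, 0, 0], [-1, 0, 0, 80, 0, 0, 0], [-1, 0, 0, 80, 0, 0, 0]]]}}

```text
t: 5.95
position: [0.5051, -0.0075, 0.1523]
tcp_rot: [-177.8, -0.0, -2.2]
force: [0.2, -1.1, -2.1]
width: 0.0293
grasp_force: 59.7
```

```bash
python3 - <<'E'
from h import *
s=bot.state(); print(s['position'],s['tcp_rot'],s['t'],s['width'],s['force'],s['wrist_torque'])
snap('scene','s3.png')
im=cv2.imread('pics/s3.png')[60:260,310:510]; cv2.imwrite('pics/s3c.png',cv2.resize(im,None,fx=3,fy=3,interpolation=2))
E
```

```text
[ 0.50511278 -0.00750547  0.15230111] [-1.77833164e+02 -2.63053169e-02 -2.24788586e+00] 5.95 0.029332962032443285 [ 0.18750694 -1.06664751 -2.09890347] [-0.09676106  0.00866743  0.03859823]
```

View pics/s3c.png

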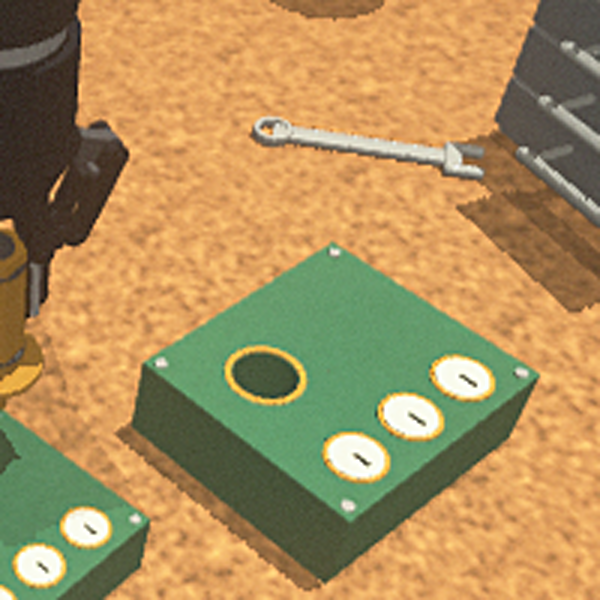

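The carry was slowed by joint limits and stopped short, tilted 2°. It is above the small lock with no contact. I'll raise it, level it and continue more slowly, then check before lowering.

Call:
{"op": "play_rows", "data": {"increments": [[[-1, 0, 0, -14, 0, 0, 0], [-1, 0, -4, -28, 0, 0, 0], [-1, 0, -15, -27, -0.01, 0, 0], [-1, 0, -30, -27, -0.02, 0, 0], [-1, 0, -46, -26, -0.03, 0, 0], [-1, 1, -63, -26, -0.038, 0, 0], [-1, 1, -80, -25, -0.038, 0, 0], [-1, 1, -97, -24, -0.038, 0, 0], [-1, 1, -114, -24, -0.038, 0, 0], [-1, 1, -131, -23, -0.038, 0, 0], [-1, 1, -148, -22, -0.038, 0, 0], [-1, 1, -165, -22, -0.038, 0, 0], [-1, 2, -182, -21, -0.038, 0, 0], [-1, 2, -198, -20, -0.038, 0, 0], [-1, 2, -212, -20, -0.038, 0, 0], [-1, 2, -221, -20, -0.038, 0, 0], [-1, 2, -225, -20, -0.038, 0, 0], [-1, 2, -225, -20, -0.038, 0, 0], [-1, 2, -225, -20, -0.038, 0, 0], [-1, 2, -225, -20, -0.038, 0, 0]]]}}

```text
t: 7.67
position: [0.518, 0.023, 0.1798]
tcp_rot: [-177.9, 0.1, 1.3]
force: [0.3, -0.2, -1.9]
width: 0.0293
grasp_force: 59.8
```

```bash
python3 - <<'E'
from h import *
s=bot.state(); print(s['position'],s['tcp_rot'],s['joint_positions'],s['qd'],s['joint_efforts'])
E
```

```text
[0.51804758 0.02295363 0.17978854] [-1.77900450e+02  1.18723799e-01  1.25401122e+00] [  1.19749156  10.92538265 -18.74051266  60.45490047   2.09943182
 179.9434425 ] [0.0772931  0.33981113 0.43987599 0.15869201 0.04557236 0.02538775] [-1.02869421e-02 -4.59766173e+01  3.34544098e+01  2.14491819e-02
  1.77781577e-01  7.57528005e-05]
```

The cause is joint 6 at its 180° limit (q6 = q1 + 180 − yaw). I'll turn the tool to yaw 46° as it goes.

```bash
cat >> h.py <<'E'
from scipy.spatial.transform import Rotation as Ro
def rel(p,yaw):
    s=bot.state(); R=Ro.from_euler('xyz',s['tcp_rot'],degrees=True)
    D=Ro.from_euler('xyz',[180,0,yaw],degrees=True)
    return (R.inv().apply(np.array(p)-s['position'])*1000).round(1),(R.inv()*D).as_rotvec().round(3)
E
python3 - <<'E'
from h import *
print(rel([.5154,.2164,.18],46))
E
```

```text
(array([   1.6, -193.3,    6.9]), array([-0.036, -0.012, -0.781]))
```

Call:
{"op": "play_rows", "data": {"increments": [[[-1, 0, 0, 0, -0.002, -0.001, -0.04], [-1, 0, 0, 0, -0.005, -0.002, -0.11], [-1, 0, 0, 0, -0.01, -0.003, -0.2], [-1, 0, -5, 0, -0.014, -0.004, -0.29], [-1, 0, -15, 0, -0.018, -0.005, -0.38], [-1, 0, -30, 1, -0.022, -0.007, -0.47], [-1, 0, -46, 1, -0.026, -0.008, -0.56], [-1, 1, -63, 2, -0.03, -0.01, -0.65], [-1, 1, -80, 3, -0.034, -0.011, -0.73], [-1, 1, -97, 3, -0.036, -0.012, -0.77], [-1, 1, -114, 4, -0.036, -0.012, -0.781], [-1, 1, -131, 4, -0.036, -0.012, -0.781], [-1, 1, -148, 5, -0.036, -0.012, -0.781], [-1, 1, -165, 6, -0.036, -0.012, -0.781], [-1, 2, -180, 7, -0.036, -0.012, -0.781], [-1, 2, -189, 7, -0.036, -0.012, -0.781], [-1, 2, -193, 7, -0.036, -0.012, -0.781], [-1, 2, -193, 7, -0.036, -0.012, -0.781], [-1, 2, -193, 7, -0.036, -0.012, -0.781]]]}}

```text
t: 9.25
position: [0.5157, 0.2156, 0.1798]
tcp_rot: [180.0, 0.0, 46.0]
force: [0.5, -0.6, -1.3]
width: 0.0296
grasp_force: 59.8
```

Call:
{"op": "play_rows", "data": {"increments": [[[-1, 0, 0, 10, 0, 0, 0], [-1, 0, 0, 25, 0, 0, 0], [-1, 0, 0, 36, 0, 0, 0], [-1, 0, 0, 41, 0, 0, 0], [-1, 0, 0, 43, 0, 0, 0], [-1, 0, 0, 43, 0, 0, 0], [-1, 0, 0, 43, 0, 0, 0]]]}}

```text
t: 9.83
position: [0.516, 0.216, 0.1371]
tcp_rot: [180.0, -0.0, 46.0]
force: [0.6, 0.1, -2.5]
width: 0.0293
grasp_force: 59.8
```

Call:
{"op": "play_rows", "data": {"increments": [[[-1, 0, 0, 1, 0, 0, 0], [-1, 0, 0, 2, 0, 0, 0], [-1, 0, 0, 3, 0, 0, 0], [-1, 0, 0, 3, 0, 0, 0], [-1, 0, 0, 3, 0, 0, 0]]]}}

```text
t: 10.25
position: [0.5158, 0.2161, 0.1339]
tcp_rot: [180.0, -0.0, 46.0]
force: [-0.2, -0.3, -2.3]
width: 0.0292
grasp_force: 59.8
```

Call:
{"op": "play_rows", "data": {"increments": [[[-1, 0, 0, 0.5, 0, 0, 0], [-1, 0, 0, 1, 0, 0, 0], [-1, 0, 0, 1.5, 0, 0, 0], [-1, 0, 0, 2, 0, 0, 0], [-1, 0, 0, 2, 0, 0, 0], [-1, 0, 0, 2, 0, 0, 0]]]}}

```text
t: 10.75
position: [0.5159, 0.2161, 0.1323]
tcp_rot: [180.0, -0.0, 46.0]
force: [-1.6, 0.2, 3.0]
width: 0.0292
grasp_force: 60.4
```

Contact came at z=0.1323, as predicted, with about 5 N on the lid. One check of where the tip is before sliding.

```bash
python3 - <<'E'
from h import *
snap('scene','s4.png')
im=cv2.imread('pics/s4.png')[90:260,330:510]; cv2.imwrite('pics/s4c.png',cv2.resize(im,None,fx=3.5,fy=3.5,interpolation=2))
ci=bot.camera_info('scene'); V=np.array(ci['view'])
def px(p): q=V[:3,:3]@p+V[:3,3]; return np.round([(q[0]/q[2]*ci['fx']+ci['cx']-330)*3.5,(q[1]/q[2]*ci['fy']+ci['cy']-90)*3.5])
for p in ([.5159,.2161,.06],[.5159,.2161,.098],[.5159,.2161,.181],[.5292,.1684,.06]): print(px(p))
print(rel([.5292,.1684,.1323],46))
E
```

```text
[302. 289.]
[318. 236.]
[360. 107.]
[239. 330.]
(array([-25.1,  42.8,  -0.1]), array([ 0.001, -0.   ,  0.   ]))
```

View pics/s4c.png

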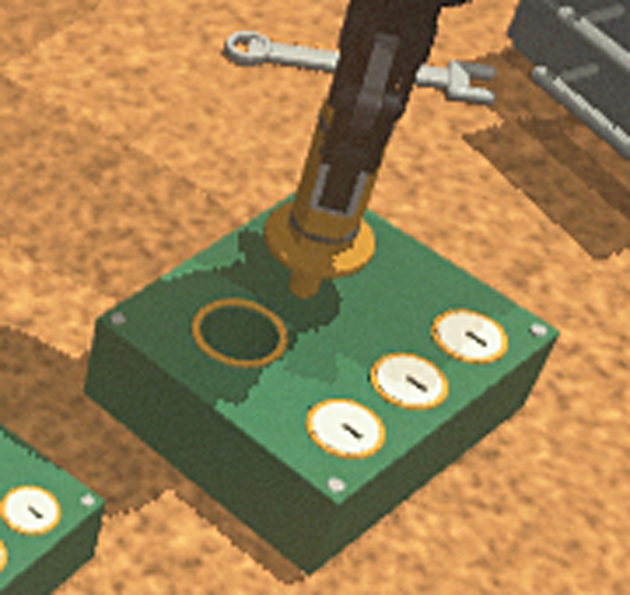

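The tip is at (304,290) on bare lid and the hole at (240,331); both match the predictions. Now I'll slide.

Call:
{"op": "play_rows", "data": {"increments": [[[-1, -1, 2, 0.2, 0, 0, 0], [-1, -3, 5, 0.2, 0, 0, 0], [-1, -5, 8.5, 0.2, 0, 0, 0], [-1, -7, 12, 0.2, 0, 0, 0], [-1, -9, 15.5, 0.2, 0, 0, 0], [-1, -11, 19, 0.2, 0, 0, 0], [-1, -12, 21, 0.2, 0, 0, 0], [-1, -12, 21, 0.2, 0, 0, 0]]]}}

```text
t: 11.47
position: [0.5234, 0.1929, 0.1322]
tcp_rot: [180.0, -0.1, 46.0]
force: [-0.7, 3.2, 5.9]
width: 0.0293
grasp_force: 60.6
```

Call:
{"op": "play_rows", "data": {"increments": [[[-1, -1, 2, 0, 0, 0, 0], [-1, -3, 5, 0, 0, 0, 0], [-1, -5, 8.5, 0, 0, 0, 0], [-1, -7, 12, 0, 0, 0, 0], [-1, -9, 15.5, 0, 0, 0, 0], [-1, -11, 19, 0, 0, 0, 0], [-1, -13, 22, 0.5, 0, 0, 0], [-1, -13, 22, 1, 0, 0, 0], [-1, -13, 22, 2, 0, 0, 0], [-1, -13, 22, 2, 0, 0, 0]]]}}

```text
t: 12.3
position: [0.5291, 0.168, 0.1292]
tcp_rot: [180.0, 0.0, 46.0]
force: [0.3, -0.7, -2.7]
width: 0.0293
grasp_force: 59.7
```

```bash
python3 - <<'E'
from h import *
s=bot.state();print(s['position'],s['force'],s['tcp_rot']);print(rel([.5292,.1684,.0965],46))
E
```

```text
[0.52911961 0.16804195 0.12923211] [ 0.34059769 -0.71408303 -2.74755606] [1.79986368e+02 2.88062767e-02 4.59972872e+01]
(array([ 0.3, -0.2, 32.7]), array([ 0.   ,  0.001, -0.   ]))
```

The tip is over the hole and free of the lid (−2.7 N, just the weight). Lowering until the collar seats.

Call:
{"op": "play_rows", "data": {"increments": [[[-1, 0, 0, 5, 0, 0, 0], [-1, 0, 0, 12, 0, 0, 0], [-1, 0, 0, 19, 0, 0, 0], [-1, 0, 0, 25, 0, 0, 0], [-1, 0, 0, 29, 0, 0, 0], [-1, 0, 0, 30.5, 0, 0, 0], [-1, 0, 0, 31.5, 0, 0, 0], [-1, 0, 0, 32, 0, 0, 0], [-1, 0, 0, 32, 0, 0, 0]]]}}

```text
t: 13.05
position: [0.5295, 0.1682, 0.0977]
tcp_rot: [180.0, -0.0, 46.0]
force: [0.2, -0.3, -2.5]
width: 0.0293
grasp_force: 59.8
```

Call:
{"op": "play_rows", "data": {"increments": [[[-1, 0, 0, 0.4, 0, 0, 0], [-1, 0, 0, 0.8, 0, 0, 0], [-1, 0, 0, 1, 0, 0, 0], [-1, 0, 0, 1, 0, 0, 0], [-1, 0, 0, 1, 0, 0, 0]]]}}

```text
t: 13.47
position: [0.5296, 0.1683, 0.0973]
tcp_rot: [180.0, -0.0, 46.0]
force: [-2.7, 0.3, 5.1]
width: 0.0296
grasp_force: 60.4
```

Seated: +5 N at z=0.0973, exactly where the collar should meet the lid. Releasing and withdrawing.

Call:
{"op": "play_rows", "data": {"increments": [[[-0.2, 0, 0, 0, 0, 0, 0], [-0.1, 0, 0, 0, 0, 0, 0], [0.2, 0, 0, 0, 0, 0, 0], [0.6, 0, 0, 0, 0, 0, 0], [1, 0, 0, 0, 0, 0, 0], [1, 0, 0, 0, 0, 0, 0], [1, 0, 0, 0, 0, 0, 0], [1, 0, 0, -5, 0, 0, 0], [1, 0, 0, -20, 0, 0, 0], [1, 0, 0, -45, 0, 0, 0], [1, 0, 0, -75, 0, 0, 0], [1, 0, 0, -105, 0, 0, 0], [1, 0, 0, -125, 0, 0, 0], [1, 0, 0, -130, 0, 0, 0], [1, 0, 0, -130, 0, 0, 0]]]}}

```text
t: 14.72
position: [0.5306, 0.1686, 0.2287]
tcp_rot: [179.9, -0.2, 46.0]
force: [0.6, -0.3, -0.7]
width: 0.0854
grasp_force: 0.0
```

```bash
python3 - <<'E'
from h import *
s=bot.state();print(s['t'],s['position'],s['width'],s['force']); snap('scene','s5.png')
E
```

```text
14.7167 [0.53056109 0.16862808 0.2287101 ] 0.08539440480910604 [ 0.57767043 -0.2860638  -0.72037998]
```

View pics/s5.png

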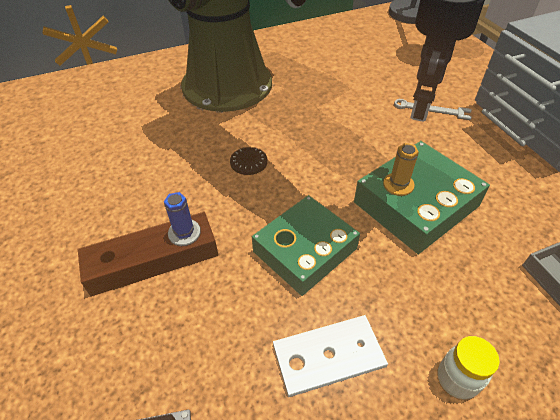

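The brass driver stands upright at (403,170) with its collar flat on the large lock's lid. The blue driver is still in its stand and the gripper is clear.

```bash
python3 -c "
from station import bot
print(bot.finish_job())"
```

```text
the job is handed in; nothing more can be done
None
```

The brass driver stands upright by itself in the larger time lock's hole, collar on the lid, after touching down about 5 cm away and sliding in; the blue driver never left its stand, and I handed the job in at about 15 s.

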